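Wedge the sagging door of the key cabinet

ROBOT

A 6-joint arm with a two-finger parallel gripper is mounted at the origin on a cart in front of the work surface, level with it; the furniture and walls round the work are solid. World frame = base frame: x ahead of the robot, y to its left, z up, the work surface at z = 0. Lengths are in m, angles in degrees, forces in N, time in s.
With the tool pointing down it reaches from about 0.35 to 0.875 m from the base axis. Payload 4.2 kg.
Tool frame: the origin (TCP) lies midway between the tips of the shut fingers; the grasp point (between the pads) lies 19 mm behind it; z points along the fingers, y is the line along which they close (so a half turn about z gives the same grasp; the last joint's range is limited). The gripper opens to 87 mm and grips with 3 to 60 N. Pads are 19 mm wide; open, the fingers measure 117 mm over their backs; the gripper's body (75 mm by 190 mm) begins 51 mm behind the grasp point.
Start: joints at [90.39, 22.042, 0.453, 0, -68.411, -14.817], TCP at [0.156, 0.605, 0.223] pointing down, gripper open.
Joint ranges: [-179.83, 179.83], [-69.29, 118.12], [-61.27, 80.66], [-181.25, 117.63], [-171.15, -9.14], [-177.46, 177.46]. Speed limits (degrees/s): [159.86, 159.86, 180, 180, 180, 180].

INTERFACE

Orientations are given as a 3x3 rotation matrix whose columns are the frame's x, y, z axes.
In Python, from station import sense, capture, camera_params, finish_job gives the robot as it stands.
- The arm moves only by the tool drive_tool, never from a script. Its argument "rows" is a list of rows, each an object of numbers: "tx", "ty", "tz": the shift along the tool's x, y, z in cm; "ax", "ay", "az": the turn, a rotation vector about the tool's x, y, z in rad; "claw": the finger opening in cm, from 0 to 8.7. In form: [{"tx": .., "ty": .., "tz": .., "ax": .., "ay": .., "az": .., "claw": ..}, ...]. A call has 1 to 10 rows; each row shifts and turns the commanded pose from where the row before left it, along the tool's axes as they then stand; what a row does not reach is not made up. A row lasts 1/12 s, in which the tool goes at most 41.7 mm and 7.16 degrees, less where a joint would pass 70% of its speed; a pose out of reach is approached as far as the arm can. A call with a gripper value outside its range is refused whole. The fingers move at their own pace and stop on an object; the grip force is fixed at half the most. Time passes only in rows, so rows that do not move let the fingers close. It gives the time, the measured TCP pose, the force, the opening and the grip force at its end, in the units of the state.
- sense(): the state, without advancing time (a new reading comes with each control period).
- capture(name): name is "scene" or "top"; returns (picture, depth): 480x640x3 uint8, red, green, blue; 480x640 float32, m along the optical axis (not along the pixel's ray), 0 where there is no reading.
- camera_params(name): a dict with "intrinsics" (3x3 intrinsics, pixels), "k1" (the pictures are not rectified: a ray, as slopes to the right and down, at radius r is drawn at 1 + k1 r^2 times it, then the intrinsics apply), "R" (3x3) and "t" (3): a world point X has camera coordinates R X + t. Camera axes: x right, y down, z forward; pixel columns grow to the right and rows downward; lengths in m; the calibration is good to about 2 mm. A picture is of the moment at which its call begins. camera_params takes no time and is no camera call.
- finish_job(): hands the job in; it is judged then, once.
The state is a dict: "time_s": time; "joints": joint angles; "joint_velocities": joint speeds; "effort": joint torques, N m; "tcp_pos": TCP position; "ee_rot": TCP orientation; "wrist_force": force on the tool from outside, world axes, zero at the start; "moment": the same for the moment, N m; "gripper_width": opening from 0.0 (shut) to 1.0 (fully open); "gripper_force": force on a finger pad.
Only numpy, scipy, OpenCV 4.12 (cv2) and the standard library are available. Lean on these libraries where they do the work, as an engineer would, in place of code of your own. Each camera call takes 0.05 s, during which the arm holds its last target. There are 200 camera calls.

TASK

The door of the small steel key cabinet on the bench hangs loose on worn hinges and its screws are to be tightened. It has flopped wide open: swing it back until it stands square to the cabinet, then drive the wooden wedge, thin end first and in line with the door, along the bench under the door's lower edge from its free side, tapping it in by feel until it has lifted the door through the play of the hinges and jams it tight, but not so hard that the hinges are strained. Let go of the wedge and leave the other tools where they lie.

Things in the scene. Friction and masses are not known exactly. Their poses are not given: they have to be found in the camera images.
- cabinet: Grey steel key cabinet fixed to the bench: 140 mm wide (its y), 60 deep (its x), 205 high. Origin: centre of its underside. Its x points to its back, its open front faces its -x. Its door (0.45 kg) hangs at its right front edge. The pins let the door rise about 1.5 mm: a wedge first lifts its bare weight through that play, and only then does the push grow steeply as it jams.
- hinge_foot (a point): Point on the bench under the door's hinge line; cabinet's axes. The door is a flat panel 14 mm thick, its middle plane through the hinge line, its free edge 137 mm from that line. Its top edge is 190 to 195 mm, its lower edge 8 to 13 mm above the bench: it varies and is not reported, as the hinges are worn. It can be pushed, or pinched at its top edge.
- door (a joint): Angle of the door from square to the cabinet: 0 is square, positive is wider open. It swings between -0.32 (the vice's beam is in the way) and 0.83, and starts wide open. It stays where it is left and swings with little friction. From the hinge line the door points along (-cos(angle), -sin(angle)) in the cabinet's x and y: at 0 straight out from the front, along the cabinet's -x.
- wedge_mid (a point): Middle of the loose wooden wedge, half-way up (8.75 mm above its underside). The wedge is 140 mm long, 30 wide, 30 high at the heel and 5 at the toe, flat underneath, 60 g. Its x runs from heel (-70 mm) to toe (+70 mm), z up. Pushed in, it meets the door 17 to 45 mm behind its toe and jams about 10 mm deeper.
- wedge_heel (a point): Where to grip the wedge, across its 30 mm width: on its middle line, 20 mm from the heel's end and half-way up (13.3 mm above its underside); same axes as wedge_mid. Once it jams, each further millimetre loads the door by a few newtons more, and the push needed along the bench is about equal to that load: 12 to 18 N of push is tight, 25 N and more strains the hinges.
- driver_wood: Wooden-handled screwdriver lying on the bench, 220 mm long, 29 mm thick; to be left alone. Origin: centre of its underside.
- spanner_10: Small open-ended spanner lying on the bench, 139 mm long, 23 mm wide, 5 mm thick; to be left alone. Origin: centre of its underside.
- bearing_cup: Steel ring lying on the bench, 44 mm across, 12 mm high; to be left alone. Origin: centre of its underside.

How it is judged:
By the outcome, as a careful person would: the job done as asked, in the order asked, and still so for the second after the job is handed in, with the robot touching nothing.
It also fails if it takes over 69 s, if anything falls off the work surface, if the arm or the gripper's body presses on something with over 40 N, if the wrist force passes 120 N, or if a joint passes its speed limit or range.

## Working session

There is one attempt and no reset: what is moved stays moved. The work goes in short steps, Python scripts to look and compute and a tool call to move; the robot and the scene stay as the last step left them, time stands still between calls to the robot, and variables do not carry over. Pictures are saved under pics/ and viewed, at most 10 in all, crops included, and the job is handed in when it is done.

Besides the shell and the picture viewer there is one more tool, called after "Request:" by a JSON object that holds its "api" and its "payload", one argument or row to a line. drive_tool: Moves the arm, as the interface text tells. Its arguments: {"type":"object","properties":{"rows":{"type":"array"}},"required":["rows"]}

```bash
mkdir -p pics
cat > h.py <<'E'
import numpy as np, cv2
from station import sense, capture, camera_params, finish_job
def snap(n,f):
    im,d=capture(n); cv2.imwrite(f'pics/{f}.png',im[:,:,::-1]); np.savez(f'pics/{f}.npz',im=im,d=d); return im,d
def undist(n,uv):
    p=camera_params(n);K=np.array(p['intrinsics'],float)
    return cv2.undistortPoints(np.array(uv,float).reshape(-1,1,2),K,np.array([p['k1'],0,0,0.]),).reshape(-1,2)
def plane(n,uv,z):
    p=camera_params(n);R=np.array(p['R']);t=np.array(p['t'])
    s=undist(n,uv); d=np.c_[s,np.ones(len(s))]@R; c=-R.T@t
    return c+d*((z-c[2])/d[:,2])[:,None]
def cloud(n,d):
    p=camera_params(n);R=np.array(p['R']);t=np.array(p['t'])
    v,u=np.mgrid[:480,:640]; s=undist(n,np.c_[u.ravel(),v.ravel()])
    X=np.c_[s,np.ones(len(s))]*d.reshape(-1,1)
    return ((X-t)@R).reshape(480,640,3)
E
python3 - <<'E'
from h import *
snap('scene','s0');snap('top','t0')
print(sense())
for n in('scene','top'):print(camera_params(n))
E
```

```text
{'time_s': 0.1, 'joints': array([ 9.03890652e+01,  2.20849967e+01,  3.86039104e-01, -2.66040486e-02,
       -6.84110492e+01, -1.48159765e+01]), 'joint_velocities': array([-0.03686869, -0.09862083,  0.08566969,  0.01384613, -0.01068648,
       -0.04261308]), 'effort': array([-2.40111185e-04, -3.91689706e+01,  1.87936664e+01,  4.23195317e+00,
        1.34642230e-02, -7.80169307e-05]), 'tcp_pos': array([0.1555647 , 0.60475745, 0.22156926]), 'ee_rot': array([[ 9.68423579e-01, -2.49310239e-01, -4.18707264e-04],
       [-2.49310580e-01, -9.68421673e-01, -1.92282889e-03],
       [ 7.38957426e-05,  1.96650099e-03, -9.99998064e-01]]), 'wrist_force': array([0.43297639, 0.0161952 , 0.47839645]), 'moment': array([-0.01211839,  0.03266495, -0.03411463]), 'gripper_force': 0.0, 'gripper_width': 1.0007250857380845}
{'intrinsics': array([[565.44175549,   0.        , 324.92648299],
       [  0.        , 565.44175549, 239.38262819],
       [  0.        ,   0.        ,   1.        ]]), 'k1': -0.02150935581566681, 'R': array([[ 0.9115444 ,  0.41115969,  0.00587534],
       [ 0.35973019, -0.79044022, -0.49578065],
       [-0.19920091,  0.45403961, -0.8684279 ]]), 't': array([-0.47533031, -0.17509599,  1.18662552])}
{'intrinsics': array([[536.93664652,   0.        , 331.08648451],
       [  0.        , 536.93664652, 241.81900528],
       [  0.        ,   0.        ,   1.        ]]), 'k1': -0.06362649872981747, 'R': array([[-0.36651243, -0.9303951 , -0.00579645],
       [-0.90106115,  0.35649557, -0.24698122],
       [ 0.23185652, -0.08529873, -0.96900293]]), 't': array([0.17154352, 0.50941614, 0.83253317])}
```

View pics/s0.png

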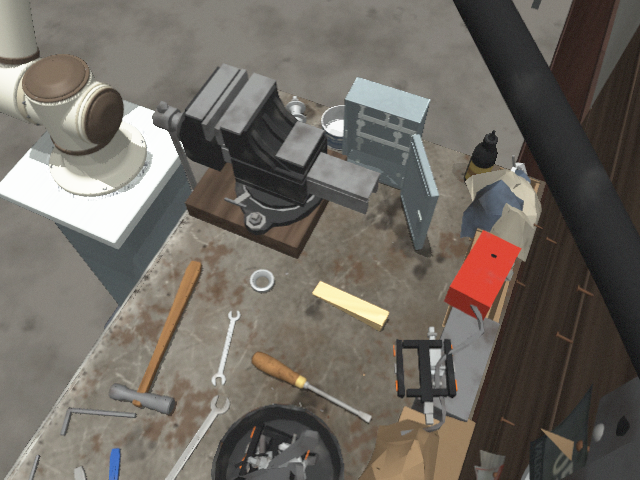

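View pics/t0.png

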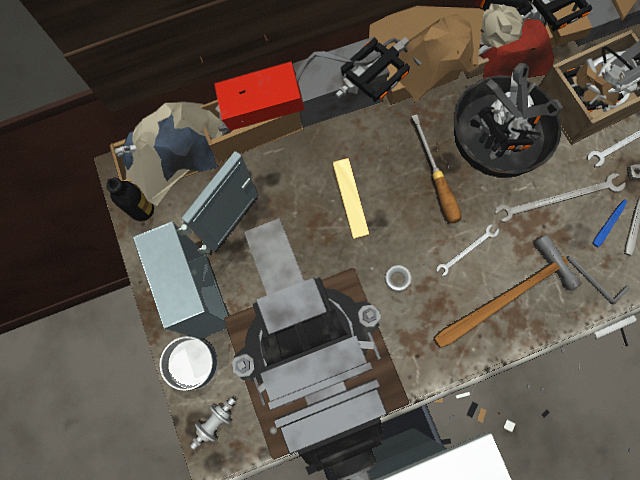

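Run:
```python
from h import *
for n,f in(('top','t0'),('scene','s0')):
    z=np.load(f'pics/{f}.npz');im=z['im'];P=cloud(n,z['d'])
    p=camera_params(n);X=np.array(p['R'])@np.array([.156,.605,.223])+p['t'];u=np.array(p['intrinsics'])@X;print(n,'cam',-np.array(p['R']).T@p['t'],'tcp px',u[:2]/u[2])
    # bench height check
    hsv=cv2.cvtColor(im,cv2.COLOR_RGB2HSV)
    m=cv2.inRange(hsv,(18,60,150),(35,255,255))
    k,l,st,c=cv2.connectedComponentsWithStats(m)
    for i in range(1,k):
        if st[i,4]>300:
            q=(l==i); Q=P[q];print('yellow',st[i],'z range',np.percentile(Q[:,2],[1,50,99]))
            cn=max(cv2.findContours(q.astype(np.uint8),0,2)[0],key=cv2.contourArea)
            b=cv2.approxPolyDP(cn,4,True).reshape(-1,2);print(b.tolist(),P[b[:,1],b[:,0]].round(4).tolist())
    # tall things z>0.17
    q=(P[...,2]>.18)&(P[...,2]<.212)&(z['d']>0)
    q=cv2.morphologyEx(q.astype(np.uint8),cv2.MORPH_OPEN,np.ones((2,2)))
    k,l,st,c=cv2.connectedComponentsWithStats(q)
    for i in range(1,k):
        if st[i,4]>60:
            Q=P[l==i];r=cv2.minAreaRect(Q[:,:2].astype(np.float32));print('tall',st[i],Q.mean(0).round(3),np.percentile(Q[:,2],[2,50,98]).round(4),cv2.boxPoints(r).round(4).tolist())
```

```text
top cam [0.32885968 0.04901268 0.93353764] tcp px [-70.77354794 714.82832024]
yellow [ 333  158   36   81 1340] z range [0.00014747 0.01618697 0.03077152]
[[346, 158], [333, 165], [354, 238], [368, 231]] [[0.6818, -0.1135, 0.0277], [0.6817, -0.088, 0.0175], [0.5444, -0.0745, -0.0032], [0.5451, -0.1015, 0.0057]]
tall [   0    0  392  132 5191] [0.862 0.108 0.195] [0.1772 0.1915 0.2088] [[0.328900009393692, 0.04899999871850014], [0.859499990940094, -0.262800008058548], [1.1538000106811523, 0.23800000548362732], [0.623199999332428, 0.5497999787330627]]
tall [182 153  61  72 922] [0.647 0.116 0.188] [0.177  0.1883 0.1916] [[0.3255999982357025, 0.1647000014781952], [0.328900009393692, 0.04899999871850014], [0.7695000171661377, 0.061500001698732376], [0.7662000060081482, 0.17720000445842743]]
tall [ 134  223   75  108 4344] [0.539 0.212 0.204] [0.1767 0.2039 0.2065] [[0.328900009393692, 0.04899999871850014], [0.4456000030040741, -0.039000000804662704], [0.641700029373169, 0.22100000083446503], [0.5249000191688538, 0.3089999854564667]]
tall [ 258  278   88   85 3863] [0.423 0.068 0.196] [0.
[... 1809 characters left out ...]
0.199] [0.1772 0.1984 0.2184] [[0.23469999432563782, 0.0210999995470047], [0.7325999736785889, -0.48170000314712524], [0.7681000232696533, -0.4465999901294708], [0.2702000141143799, 0.05620000138878822]]
tall [413 135  27  66 633] [0.654 0.117 0.18 ] [-0.002   0.189   0.1922] [[0.48260000348091125, 1.0499999523162842], [0.7084000110626221, -0.4853000044822693], [0.7836999893188477, -0.4742000102996826], [0.5580000281333923, 1.0611000061035156]]
tall [ 465  196   89  284 1217] [ 0.859 -0.129  0.207] [0.1895 0.2058 0.2215] [[0.7325999736785889, -0.48170000314712524], [0.8248000144958496, -0.5005999803543091], [0.9521999955177307, 0.12309999763965607], [0.8600000143051147, 0.14190000295639038]]
```

Run:
```python
from h import *
def fit(Q,name):
    c=np.median(Q,0); Q=Q[np.linalg.norm(Q-c,axis=1)<.12]
    r=cv2.minAreaRect(Q[:,:2].astype(np.float32));print(name,len(Q),'c',np.array(r[0]).round(4),r[1],r[2],cv2.boxPoints(r).round(4).tolist(),'z',np.percentile(Q[:,2],[2,50,98]).round(4))
for n,f in(('top','t0'),('scene','s0')):
    z=np.load(f'pics/{f}.npz');im=z['im'];d=z['d'];P=cloud(n,d);ok=d>0
    ok&=(cv2.erode((d>0).astype(np.uint8),np.ones((3,3)))>0)&(np.abs(d-cv2.medianBlur(d,5))<.004)
    x,y,Z=P[...,0],P[...,1],P[...,2]
    fit(P[ok&(abs(Z-.2045)<.004)&(abs(x-.54)<.1)&(abs(y-.212)<.1)],n+' cab top')
    m=ok&(abs(Z-.1895)<.004)&(abs(x-.65)<.1)&(abs(y-.115)<.1); Q=P[m]
    k,l=cv2.connectedComponents(m.astype(np.uint8)); 
    i=np.bincount(l[l>0]).argmax(); fit(P[l==i],n+' door top')
    m=ok&(Z>.03)&(Z<.175)&(x>.57)&(x<.75)&(y>.04)&(y<.19);Q=P[m]
    if len(Q)>100:
        lf=cv2.fitLine(Q[:,:2].astype(np.float32),cv2.DIST_HUBER,0,.001,.001).ravel();print('face',len(Q),lf)
    hsv=cv2.cvtColor(im,cv2.COLOR_RGB2HSV);m=(cv2.inRange(hsv,(18,60,150),(35,255,255))>0)&ok&(Z>.006)&(x>.5)&(x<.72)&(y>-.15)&(y<-.04)
    Q=P[m]; A=np.c_[Q[:,:2],np.ones(len(Q))]; 
    w=np.ones(len(Q),bool)
    for _ in range(6):
        s=np.linalg.lstsq(A[w],Q[w,2],rcond=None)[0]; w=abs(A@s-Q[:,2])<.003
    print('slope',s,np.hypot(*s[:2]),'dir',np.degrees(np.arctan2(-s[1],-s[0])))
    fit(Q[w],n+' wedge')
    print('bench z',np.median(Z[ok&(abs(Z)<.02)]))
```

```text
top cab top 4033 c [0.5455 0.2131] (0.14150117337703705, 0.06023849546909332) 1.3359720706939697 [[0.4740000069141388, 0.24160000681877136], [0.47540000081062317, 0.18140000104904175], [0.6169000267982483, 0.18469999730587006], [0.6154999732971191, 0.24490000307559967]] z [0.2015 0.204  0.2064]
top door top 747 c [0.6507 0.117 ] (0.01630207896232605, 0.1292913407087326) 33.434165954589844 [[0.608299970626831, 0.1664000004529953], [0.6794999837875366, 0.05849999934434891], [0.6930999755859375, 0.06750000268220901], [0.6219000220298767, 0.1754000037908554]] z [0.1859 0.1891 0.1916]
face 2949 [ 0.5042035 -0.8635849  0.6328708  0.134944 ]
slope [ 0.17078873 -0.02631601 -0.09035225] 0.1728042861757177 dir 171.2404601130645
top wedge 1033 c [ 0.6131 -0.0949] (0.02961031347513199, 0.14061573147773743) 83.63923645019531 [[0.5415999889373779, -0.10189999639987946], [0.6814000010490417, -0.11739999800920486], [0.6845999956130981, -0.08799999952316284], [0.5449000000953674, -0.07240000367164612]] z [0.0064 0.0178 0.0291]
bench z -0.00045213802959868997
scene cab top 1881 c [0.5443 0.213 ] (0.14
[... 324 characters left out ...]
219944) 33.44723129272461 [[0.6089000105857849, 0.16619999706745148], [0.6816999912261963, 0.0560000017285347], [0.6940000057220459, 0.06419999897480011], [0.6212000250816345, 0.17430000007152557]] z [0.186  0.1893 0.1918]
face 1963 [ 0.5594022  -0.82889634  0.64929175  0.10529265]
slope [ 0.17211925 -0.0217946  -0.09045432] 0.17349363411528365 dir 172.78332898275448
scene wedge 790 c [ 0.6123 -0.095 ] (0.030865050852298737, 0.1383805274963379) 83.70075225830078 [[0.5418999791145325, -0.10270000249147415], [0.6794000267982483, -0.11789999902248383], [0.6827999949455261, -0.08720000088214874], [0.5453000068664551, -0.07209999859333038]] z [0.0065 0.0169 0.0291]
bench z -0.00012000745082484796
```

Run:
```python
from h import *
for n,f in(('top','t0'),('scene','s0')):
    z=np.load(f'pics/{f}.npz');d=z['d'];P=cloud(n,d)
    ok=(d>0)&(np.abs(d-cv2.medianBlur(d,5))<.004)
    Q=P[ok&(P[...,2]>.05)]
    Q=Q[(Q[:,0]>0)&(Q[:,0]<1)&(abs(Q[:,1])<.7)]
    # height map 5cm
    i=((Q[:,0]-.1)//.05).astype(int);j=((Q[:,1]+.3)//.05).astype(int);H=np.zeros((18,20),int)
    for a,b,h in zip(i,j,Q[:,2]):
        if 0<=a<18 and 0<=b<20:H[a,b]=max(H[a,b],int(h*1000))
    print(n,'rows x=.1.., cols y=-.3..');print(H)
z=np.load('pics/t0.npz');P=cloud('top',z['d']);d=z['d']
m=(d>0)&(P[...,0]>.48)&(P[...,0]<.6)&(P[...,1]>-.02)&(P[...,1]<.15)&(P[...,2]>.05);Q=P[m]
print(len(Q),np.percentile(Q,[2,50,98],axis=0))
for uv in[(258,225),(275,222),(300,278),(265,290)]:print(uv,P[uv[1],uv[0]])
```

```text
top rows x=.1.., cols y=-.3..
[[  0   0   0   0   0   0   0   0   0   0   0   0   0   0   0   0   0   0
    0   0]
 [  0   0   0   0   0   0 144 152   0   0   0   0   0   0   0   0   0   0
    0   0]
 [  0   0   0   0   0   0 214 212 212   0   0   0   0   0   0   0   0   0
    0   0]
 [  0   0   0   0   0  50 250 250 250  51   0   0   0   0   0   0   0   0
    0   0]
 [  0   0   0   0   0  85 251 251 251  86   0   0   0   0   0   0   0   0
    0   0]
 [  0   0   0   0  72  88 251 251 250  88   0   0   0   0   0   0   0   0
    0   0]
 [  0   0   0   0  76  89 200 200 200  88   0   0   0   0   0   0   0   0
    0   0]
 [  0   0   0   0   0  66 195 195 194 207 207   0   0   0   0   0   0   0
    0   0]
 [  0   0   0   0   0   0 150 150   0 207 207   0   0   0   0   0   0   0
    0   0]
 [  0   0   0   0   0   0 150 150   0 207 207   0   0   0   0   0   0   0
    0   0]
 [  0   0   0   0   0   0   0   0 192 206 207   0   0   0   0   0   0   0
    0   0]
 [  0   0   0   0   0   0   0 192 191   0   0   0   0   0   0   0   0   0
    0   0]
 [148 153 153   0   0   0   0   0  90  88 102 152 
[... 1636 characters left out ...]
141 143 111   0   0   0   0   0   0
    0   0]
 [496 525 153 156 154 384 147 139 137 135 133 115   0   0   0   0   0   0
    0   0]
 [607 561 593 577 561 546 529 513 496 483 469  57 257 375 362 346 310 281
  244 210]
 [  0   0   0   0   0   0   0   0   0   0   0   0   0   0   0   0   0   0
    0   0]
 [  0   0   0   0   0   0   0   0   0   0   0   0   0   0   0   0   0   0
    0   0]]
2590 [[0.48195474 0.03968424 0.14396482]
 [0.53001379 0.06806312 0.14683792]
 [0.58003007 0.09640293 0.14974214]]
(258, 225) [6.30080665e-01 7.84689342e-02 4.73634869e-04]
(275, 222) [0.57712119 0.04802611 0.14874392]
(300, 278) [0.48268606 0.04311738 0.14551298]
(265, 290) [ 0.51431146  0.10711115 -0.00335837]
```

Request:
{"api": "drive_tool", "payload": {
  "rows": [
    {"tz":-3.3},
    {"tz":-3.3},
    {"tz":-3.4},
    {"tx":3.13,"ty":1.86},
    {"tx":3.13,"ty":1.86},
    {"tx":3.13,"ty":1.86},
    {"tx":3.13,"ty":1.86},
    {"tx":3.13,"ty":1.86},
    {"tx":3.13,"ty":1.86},
    {"tx":3.13,"ty":1.86}
  ]
}}

```text
invalid input at $.rows[0]: expected keys tx, ty, tz, ax, ay, az, claw
```

Request:
{"api": "drive_tool", "payload": {
  "rows": [
    {"tx":3.13,"ty":1.86},
    {"tx":3.13,"ty":1.86},
    {"tx":3.13,"ty":1.86},
    {"tx":3.13,"ty":1.86},
    {"tx":3.13,"ty":1.86},
    {"tx":3.13,"ty":1.86},
    {"tx":3.13,"ty":1.86},
    {"tx":3.13,"ty":1.86},
    {"tx":3.13,"ty":1.86},
    {"tx":3.13,"ty":1.86}
  ]
}}

```text
invalid input at $.rows[0]: expected keys tx, ty, tz, ax, ay, az, claw
```

Request:
{"api": "drive_tool", "payload": {
  "rows": [
    {"tx":3.13,"ty":1.86},
    {"tx":3.13,"ty":1.86},
    {"tx":3.13,"ty":1.86},
    {"az":0.12},
    {"az":0.12},
    {"az":0.12},
    {"az":0.12},
    {"az":0.12},
    {"az":0.12},
    {"az":0.011,"claw":5}
  ]
}}

```text
invalid input at $.rows[0]: expected keys tx, ty, tz, ax, ay, az, claw
```

Run:
```python
from h import *
snap('top','t1');s=sense();print({k:np.round(s[k],4).tolist() for k in('tcp_pos','ee_rot','joints','wrist_force','gripper_width')})
```

```text
{'tcp_pos': [0.1556, 0.6049, 0.2217], 'ee_rot': [[0.9684, -0.2493, -0.0003], [-0.2493, -0.9684, -0.0016], [0.0001, 0.0017, -1.0]], 'joints': [90.3901, 22.0805, 0.3976, -0.0201, -68.4114, -14.8164], 'wrist_force': [0.1815, -0.0335, -0.1017], 'gripper_width': 1.0025}
```

View pics/t1.png

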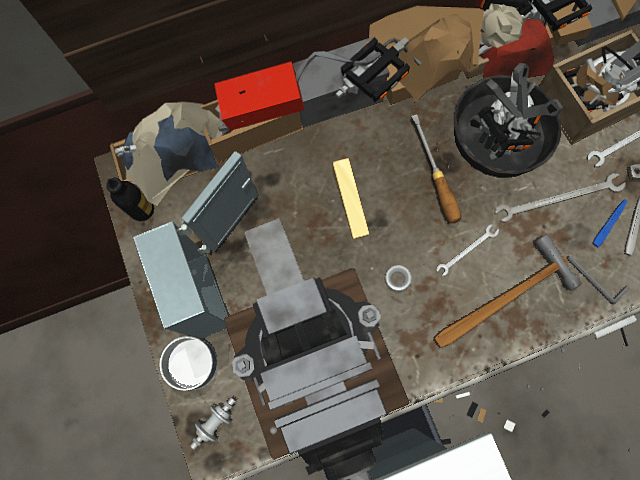

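The picture is unchanged from the first one because the rows were refused: every key has to be given.

Request:
{"api": "drive_tool", "payload": {
  "rows": [
    {"tx":0,"ty":0,"tz":-3.3,"ax":0,"ay":0,"az":0,"claw":5},
    {"tx":0,"ty":0,"tz":-3.3,"ax":0,"ay":0,"az":0,"claw":5},
    {"tx":0,"ty":0,"tz":-3.4,"ax":0,"ay":0,"az":0,"claw":5},
    {"tx":3.13,"ty":1.86,"tz":0,"ax":0,"ay":0,"az":0,"claw":5},
    {"tx":3.13,"ty":1.86,"tz":0,"ax":0,"ay":0,"az":0,"claw":5},
    {"tx":3.13,"ty":1.86,"tz":0,"ax":0,"ay":0,"az":0,"claw":5},
    {"tx":3.13,"ty":1.86,"tz":0,"ax":0,"ay":0,"az":0,"claw":5},
    {"tx":3.13,"ty":1.86,"tz":0,"ax":0,"ay":0,"az":0,"claw":5},
    {"tx":3.13,"ty":1.86,"tz":0,"ax":0,"ay":0,"az":0,"claw":5},
    {"tx":3.13,"ty":1.86,"tz":0,"ax":0,"ay":0,"az":0,"claw":5}
  ]
}}

```text
time_s: 0.98
tcp_pos: [0.3362, 0.423, 0.3224]
ee_rot: [[0.969, -0.249, -0.0], [-0.249, -0.969, -0.0], [-0.0, 0.0, -1.0]]
wrist_force: [-0.1, 0.9, 0.0]
gripper_width: 0.575
gripper_force: 0.0
```

Request:
{"api": "drive_tool", "payload": {
  "rows": [
    {"tx":3.13,"ty":1.86,"tz":0,"ax":0,"ay":0,"az":0,"claw":5},
    {"tx":3.13,"ty":1.86,"tz":0,"ax":0,"ay":0,"az":0,"claw":5},
    {"tx":3.13,"ty":1.86,"tz":0,"ax":0,"ay":0,"az":0,"claw":5},
    {"tx":3.13,"ty":1.86,"tz":0,"ax":0,"ay":0,"az":0,"claw":5},
    {"tx":3.13,"ty":1.86,"tz":0,"ax":0,"ay":0,"az":0,"claw":5},
    {"tx":3.13,"ty":1.86,"tz":0,"ax":0,"ay":0,"az":0,"claw":5},
    {"tx":3.13,"ty":1.86,"tz":0,"ax":0,"ay":0,"az":0,"claw":5},
    {"tx":3.13,"ty":1.86,"tz":0,"ax":0,"ay":0,"az":0,"claw":5},
    {"tx":3.13,"ty":1.86,"tz":0,"ax":0,"ay":0,"az":0,"claw":5},
    {"tx":3.13,"ty":1.86,"tz":0,"ax":0,"ay":0,"az":0,"claw":5}
  ]
}}

```text
time_s: 1.82
tcp_pos: [0.5931, 0.1649, 0.3222]
ee_rot: [[0.968, -0.249, -0.001], [-0.249, -0.968, -0.0], [-0.001, 0.0, -1.0]]
wrist_force: [-0.3, 0.8, 0.3]
gripper_width: 0.578
gripper_force: 0.0
```

Request:
{"api": "drive_tool", "payload": {
  "rows": [
    {"tx":3.13,"ty":1.86,"tz":0,"ax":0,"ay":0,"az":0,"claw":5},
    {"tx":3.13,"ty":1.86,"tz":0,"ax":0,"ay":0,"az":0,"claw":5},
    {"tx":3.13,"ty":1.86,"tz":0,"ax":0,"ay":0,"az":0,"claw":5},
    {"tx":0,"ty":0,"tz":0,"ax":0,"ay":0,"az":0.12,"claw":5},
    {"tx":0,"ty":0,"tz":0,"ax":0,"ay":0,"az":0.12,"claw":5},
    {"tx":0,"ty":0,"tz":0,"ax":0,"ay":0,"az":0.12,"claw":5},
    {"tx":0,"ty":0,"tz":0,"ax":0,"ay":0,"az":0.12,"claw":5},
    {"tx":0,"ty":0,"tz":0,"ax":0,"ay":0,"az":0.12,"claw":5},
    {"tx":0,"ty":0,"tz":0,"ax":0,"ay":0,"az":0.12,"claw":5},
    {"tx":0,"ty":0,"tz":0,"ax":0,"ay":0,"az":0.011,"claw":5}
  ]
}}

```text
time_s: 2.65
tcp_pos: [0.6691, 0.089, 0.3219]
ee_rot: [[0.553, -0.833, -0.001], [-0.833, -0.553, -0.0], [-0.0, 0.001, -1.0]]
wrist_force: [0.1, -0.8, 0.2]
gripper_width: 0.572
gripper_force: 0.0
```

Run:
```python
from h import *
snap('top','t2');s=sense();print({k:np.round(s[k],4).tolist() for k in('tcp_pos','ee_rot','joints','wrist_force','gripper_width')})
```

```text
{'tcp_pos': [0.6691, 0.089, 0.3221], 'ee_rot': [[0.5557, -0.8314, -0.0009], [-0.8314, -0.5557, -0.0001], [-0.0004, 0.0008, -1.0]], 'joints': [21.2677, 24.7748, 18.6572, -0.0104, -83.932, 12.4903], 'wrist_force': [0.6017, 1.0616, -0.8441], 'gripper_width': 0.5724}
```

View pics/t2.png

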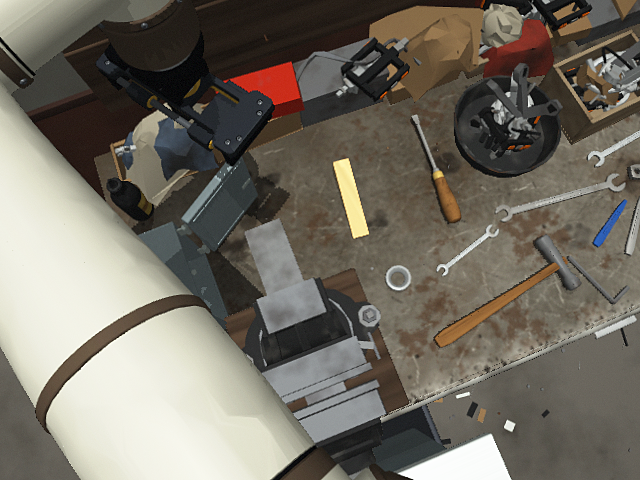

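Request:
{"api": "drive_tool", "payload": {
  "rows": [
    {"tx":0,"ty":0,"tz":3.8,"ax":0,"ay":0,"az":0,"claw":5},
    {"tx":0,"ty":0,"tz":3.8,"ax":0,"ay":0,"az":0,"claw":5},
    {"tx":0,"ty":0,"tz":3.8,"ax":0,"ay":0,"az":0,"claw":5},
    {"tx":0,"ty":0,"tz":2.0,"ax":0,"ay":0,"az":0,"claw":5},
    {"tx":0,"ty":0,"tz":1.5,"ax":0,"ay":0,"az":0,"claw":5},
    {"tx":0,"ty":0,"tz":0,"ax":0,"ay":0,"az":0,"claw":3},
    {"tx":0,"ty":0,"tz":0,"ax":0,"ay":0,"az":0,"claw":2},
    {"tx":0,"ty":0,"tz":0,"ax":0,"ay":0,"az":0,"claw":1},
    {"tx":0,"ty":0,"tz":0,"ax":0,"ay":0,"az":0,"claw":1},
    {"tx":0,"ty":0,"tz":0,"ax":0,"ay":0,"az":0,"claw":1}
  ]
}}

```text
time_s: 3.53
tcp_pos: [0.67, 0.0893, 0.1754]
ee_rot: [[0.555, -0.832, 0.003], [-0.832, -0.555, 0.001], [0.001, -0.003, -1.0]]
wrist_force: [-0.3, 0.0, 0.4]
gripper_width: 0.281
gripper_force: 0.0
```

Request:
{"api": "drive_tool", "payload": {
  "rows": [
    {"tx":0,"ty":0,"tz":0.3,"ax":0,"ay":0,"az":0,"claw":1},
    {"tx":0,"ty":0,"tz":0,"ax":0,"ay":0,"az":0,"claw":1},
    {"tx":0,"ty":0,"tz":0,"ax":0,"ay":0,"az":0,"claw":1},
    {"tx":0,"ty":0,"tz":0,"ax":0,"ay":0,"az":0,"claw":1},
    {"tx":0,"ty":0,"tz":0,"ax":0,"ay":0,"az":0,"claw":1}
  ]
}}

```text
time_s: 3.95
tcp_pos: [0.6698, 0.0894, 0.1709]
ee_rot: [[0.555, -0.832, 0.002], [-0.832, -0.555, 0.001], [0.0, -0.002, -1.0]]
wrist_force: [1.3, 0.9, -0.8]
gripper_width: 0.157
gripper_force: 29.9
```

Request:
{"api": "drive_tool", "payload": {
  "rows": [
    {"tx":-0.03,"ty":0.73,"tz":0,"ax":0,"ay":0,"az":0.07,"claw":1},
    {"tx":-0.025,"ty":0.73,"tz":0,"ax":0,"ay":0,"az":0.07,"claw":1},
    {"tx":-0.025,"ty":0.73,"tz":0,"ax":0,"ay":0,"az":0.07,"claw":1},
    {"tx":-0.025,"ty":0.73,"tz":0,"ax":0,"ay":0,"az":0.07,"claw":1},
    {"tx":-0.025,"ty":0.73,"tz":0,"ax":0,"ay":0,"az":0.07,"claw":1},
    {"tx":-0.025,"ty":0.73,"tz":0,"ax":0,"ay":0,"az":0.07,"claw":1},
    {"tx":-0.025,"ty":0.73,"tz":0,"ax":0,"ay":0,"az":0.07,"claw":1},
    {"tx":-0.025,"ty":0.73,"tz":0,"ax":0,"ay":0,"az":0.07,"claw":1},
    {"tx":0,"ty":0,"tz":0,"ax":0,"ay":0,"az":0,"claw":1},
    {"tx":0,"ty":0,"tz":0,"ax":0,"ay":0,"az":0,"claw":1}
  ]
}}

```text
time_s: 4.78
tcp_pos: [0.6147, 0.0723, 0.1708]
ee_rot: [[0.03, -1.0, 0.001], [-1.0, -0.03, 0.001], [-0.001, -0.001, -1.0]]
wrist_force: [1.0, 4.2, 0.7]
gripper_width: 0.158
gripper_force: 29.9
```

Run:
```python
from h import *
im,d=snap('scene','s3');snap('top','t3')
s=sense();print({k:np.round(s[k],4).tolist() for k in('time_s','tcp_pos','ee_rot','wrist_force','moment')})
```

```text
{'time_s': 4.8833, 'tcp_pos': [0.6148, 0.0723, 0.1708], 'ee_rot': [[0.03, -0.9995, 0.0008], [-0.9995, -0.03, 0.0008], [-0.0008, -0.0008, -1.0]], 'wrist_force': [0.629, 4.5692, 1.0918], 'moment': [1.4887, -0.1063, -0.1047]}
```

View pics/s3.png

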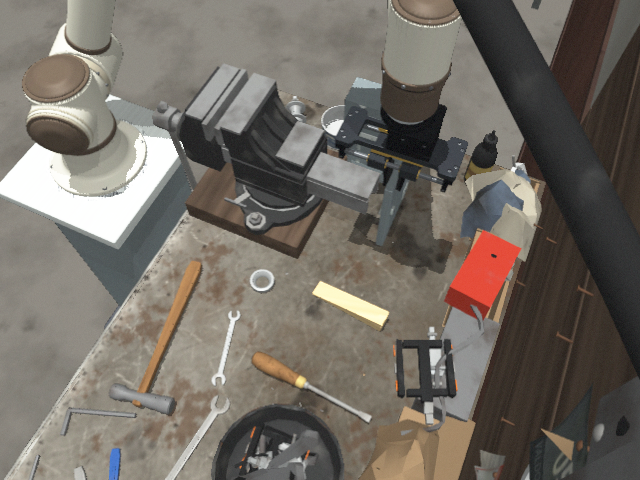

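Request:
{"api": "drive_tool", "payload": {
  "rows": [
    {"tx":0,"ty":0.06,"tz":0,"ax":0,"ay":0,"az":0.006,"claw":1},
    {"tx":0,"ty":0,"tz":0,"ax":0,"ay":0,"az":0,"claw":1},
    {"tx":0,"ty":0,"tz":0,"ax":0,"ay":0,"az":0,"claw":1},
    {"tx":0,"ty":0,"tz":0,"ax":0,"ay":0,"az":0,"claw":3},
    {"tx":0,"ty":0,"tz":0,"ax":0,"ay":0,"az":0,"claw":4},
    {"tx":0,"ty":0,"tz":0,"ax":0,"ay":0,"az":0,"claw":4.5},
    {"tx":0,"ty":0,"tz":0,"ax":0,"ay":0,"az":0,"claw":5},
    {"tx":0,"ty":0,"tz":0,"ax":0,"ay":0,"az":0,"claw":5},
    {"tx":0,"ty":0,"tz":-2,"ax":0,"ay":0,"az":0,"claw":5},
    {"tx":0,"ty":0,"tz":-3,"ax":0,"ay":0,"az":0,"claw":5}
  ]
}}

```text
time_s: 5.72
tcp_pos: [0.6115, 0.0707, 0.2174]
ee_rot: [[0.021, -1.0, -0.009], [-1.0, -0.021, -0.002], [0.002, 0.009, -1.0]]
wrist_force: [0.5, 0.2, 0.2]
gripper_width: 0.55
gripper_force: 0.0
```

Request:
{"api": "drive_tool", "payload": {
  "rows": [
    {"tx":0,"ty":0,"tz":-3,"ax":0,"ay":0,"az":0,"claw":5},
    {"tx":3.44,"ty":-0.95,"tz":0,"ax":0,"ay":0,"az":0,"claw":5},
    {"tx":3.44,"ty":-0.95,"tz":0,"ax":0,"ay":0,"az":0,"claw":5},
    {"tx":3.44,"ty":-0.95,"tz":0,"ax":0,"ay":0,"az":0,"claw":5},
    {"tx":3.44,"ty":-0.95,"tz":0,"ax":0,"ay":0,"az":0,"claw":5},
    {"tx":3.44,"ty":-0.95,"tz":0,"ax":0,"ay":0,"az":0,"claw":5},
    {"tx":0,"ty":0,"tz":0,"ax":0,"ay":0,"az":-0.12,"claw":5},
    {"tx":0,"ty":0,"tz":0,"ax":0,"ay":0,"az":-0.12,"claw":5},
    {"tx":0,"ty":0,"tz":0,"ax":0,"ay":0,"az":-0.12,"claw":5},
    {"tx":0,"ty":0,"tz":0,"ax":0,"ay":0,"az":-0.12,"claw":5}
  ]
}}

```text
time_s: 6.55
tcp_pos: [0.6647, -0.1003, 0.2501]
ee_rot: [[0.486, -0.874, -0.001], [-0.874, -0.486, -0.0], [-0.0, 0.001, -1.0]]
wrist_force: [-0.4, 0.4, -0.3]
gripper_width: 0.573
gripper_force: 0.0
```

Request:
{"api": "drive_tool", "payload": {
  "rows": [
    {"tx":0,"ty":0,"tz":0,"ax":0,"ay":0,"az":-0.12,"claw":5},
    {"tx":0,"ty":0,"tz":0,"ax":0,"ay":0,"az":-0.12,"claw":5},
    {"tx":0,"ty":0,"tz":0,"ax":0,"ay":0,"az":-0.12,"claw":5},
    {"tx":0,"ty":0,"tz":0,"ax":0,"ay":0,"az":-0.12,"claw":5},
    {"tx":0,"ty":0,"tz":0,"ax":0,"ay":0,"az":-0.12,"claw":5},
    {"tx":0,"ty":0,"tz":0,"ax":0,"ay":0,"az":-0.12,"claw":5},
    {"tx":0,"ty":0,"tz":0,"ax":0,"ay":0,"az":-0.12,"claw":5},
    {"tx":0,"ty":0,"tz":0,"ax":0,"ay":0,"az":-0.12,"claw":5},
    {"tx":0,"ty":0,"tz":0,"ax":0,"ay":0,"az":0,"claw":5}
  ]
}}

```text
time_s: 7.3
tcp_pos: [0.6647, -0.0996, 0.2503]
ee_rot: [[0.994, -0.107, -0.001], [-0.107, -0.994, -0.0], [-0.001, 0.0, -1.0]]
wrist_force: [0.2, 0.2, 0.0]
gripper_width: 0.573
gripper_force: 0.0
```

```bash
cat > door.py <<'E'
from h import *
def fit(Q,name):
    c=np.median(Q,0); Q=Q[np.linalg.norm(Q-c,axis=1)<.12]
    r=cv2.minAreaRect(Q[:,:2].astype(np.float32));lf=cv2.fitLine(Q[:,:2].astype(np.float32),cv2.DIST_HUBER,0,.001,.001).ravel()
    print(name,len(Q),'c',np.array(r[0]).round(4),np.round(r[1],4),'line ang',np.degrees(np.arctan2(lf[1],lf[0])).round(2),lf[2:].round(4),'y rng',Q[:,1].min().round(4),Q[:,1].max().round(4),'z',np.percentile(Q[:,2],[2,50,98]).round(4))
def door(f,tops=('top','scene')):
  for n in tops:
    im,d=snap(n,n[0]+f);P=cloud(n,d);ok=d>0
    ok&=(cv2.erode((d>0).astype(np.uint8),np.ones((3,3)))>0)&(np.abs(d-cv2.medianBlur(d,5))<.004)
    x,y,Z=P[...,0],P[...,1],P[...,2]
    m=ok&(abs(Z-.1905)<.006)&(abs(x-.61)<.06)&(y>.02)&(y<.172)
    fit(P[m],n+' door')
    m=ok&(abs(Z-.2045)<.004)&(abs(x-.54)<.1)&(abs(y-.212)<.1)
    if m.sum()>500: fit(P[m],n+' cab')
E
python3 - <<'E'
from door import *
door('4')
s=sense();print({k:np.round(s[k],4).tolist() for k in('time_s','tcp_pos','ee_rot','wrist_force')})
E
```

```text
top door 245 c [0.6126 0.1512] [0.015  0.0382] line ang -88.67 [0.6119 0.1486] y rng 0.1321 0.1704 z [0.1855 0.189  0.1919]
top cab 4009 c [0.5454 0.2132] [0.1417 0.0605] line ang 1.05 [0.5429 0.213 ] y rng 0.1814 0.2445 z [0.2014 0.2039 0.2064]
  return _methods._mean(a, axis=axis, dtype=dtype,
  ret = um.true_divide(
Traceback (most recent call last):
  File "door.py", line 12, in door
    fit(P[m],n+' door')
    ~~~^^^^^^^^^^^^^^^^
  File "door.py", line 4, in fit
    r=cv2.minAreaRect(Q[:,:2].astype(np.float32));lf=cv2.fitLine(Q[:,:2].astype(np.float32),cv2.DIST_HUBER,0,.001,.001).ravel()
                                                     ~~~~~~~~~~~^^^^^^^^^^^^^^^^^^^^^^^^^^^^^^^^^^^^^^^^^^^^^^^^^^^^^^^
cv2.error: OpenCV(4.12.0) /io/opencv/modules/imgproc/src/linefit.cpp:50: error: (-215:Assertion failed) count > 0 in function 'fitLine2D_wods'
```

View pics/t4.png

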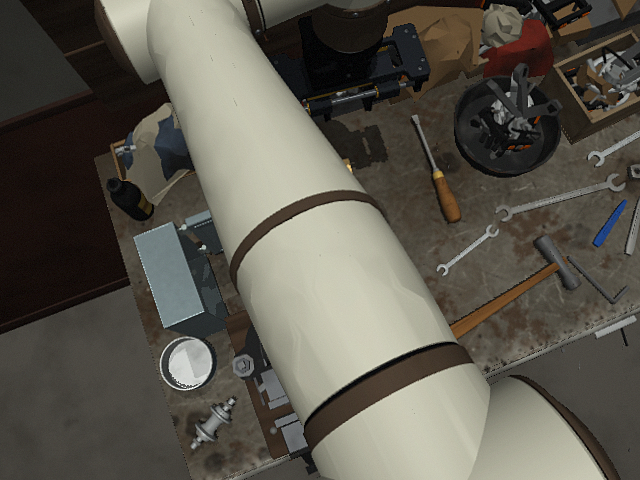

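Run:
```python
from h import *
for n,f in(('top','t0'),('scene','s0'),):
    z=np.load(f'pics/{f}.npz');d=z['d'];P=cloud(n,d);ok=(d>0)&(np.abs(d-cv2.medianBlur(d,5))<.004)
    for a,b in((-.22,-.17),(-.17,-.1),(-.1,0)):
        m=ok&(P[...,1]>a)&(P[...,1]<b)&(P[...,2]>.045)&(P[...,2]<.4)&(P[...,0]>.64);Q=P[m]
        print(n,a,np.percentile(Q[:,0],[0,1,5]).round(3),Q[Q[:,0].argmin()].round(3))
```

```text
top -0.22 [0.716 0.719 0.728] [ 0.716 -0.177  0.146]
top -0.17 [0.727 0.742 0.76 ] [ 0.727 -0.17   0.146]
top -0.1 [0.759 0.762 0.767] [ 0.759 -0.061  0.121]
scene -0.22 [0.715 0.722 0.732] [ 0.715 -0.176  0.14 ]
scene -0.17 [0.733 0.751 0.767] [ 0.733 -0.169  0.149]
scene -0.1 [0.76  0.764 0.771] [ 0.76  -0.062  0.141]
```

Request:
{"api": "drive_tool", "payload": {
  "rows": [
    {"tx":-0.2,"ty":0.1,"tz":3.5,"ax":0,"ay":0,"az":0,"claw":5},
    {"tx":0,"ty":0,"tz":0,"ax":0,"ay":0,"az":0,"claw":5}
  ]
}}

```text
time_s: 7.57
tcp_pos: [0.6593, -0.0997, 0.2097]
ee_rot: [[0.994, -0.112, -0.011], [-0.112, -0.994, 0.002], [-0.011, -0.001, -1.0]]
wrist_force: [-1.1, 0.1, -3.4]
gripper_width: 0.571
gripper_force: 0.0
```

Request:
{"api": "drive_tool", "payload": {
  "rows": [
    {"tx":0,"ty":0,"tz":3,"ax":0,"ay":0,"az":0,"claw":5},
    {"tx":0,"ty":0,"tz":3,"ax":0,"ay":0,"az":0,"claw":5},
    {"tx":0,"ty":0,"tz":3,"ax":0,"ay":0,"az":0,"claw":5},
    {"tx":0,"ty":0,"tz":3,"ax":0,"ay":0,"az":0,"claw":5},
    {"tx":0,"ty":0,"tz":3,"ax":0,"ay":0,"az":0,"claw":5},
    {"tx":0,"ty":0,"tz":2.5,"ax":0,"ay":0,"az":0,"claw":5},
    {"tx":0,"ty":0,"tz":1.5,"ax":0,"ay":0,"az":0,"claw":5},
    {"tx":0,"ty":0,"tz":1,"ax":0,"ay":0,"az":0,"claw":5},
    {"tx":0,"ty":0,"tz":0.5,"ax":0,"ay":0,"az":0,"claw":5},
    {"tx":0,"ty":0,"tz":0,"ax":0,"ay":0,"az":0,"claw":5}
  ]
}}

```text
time_s: 8.4
tcp_pos: [0.6629, -0.1002, 0.0101]
ee_rot: [[0.994, -0.109, -0.001], [-0.109, -0.994, -0.0], [-0.001, 0.0, -1.0]]
wrist_force: [0.3, -0.8, 0.3]
gripper_width: 0.572
gripper_force: 0.0
```

Request:
{"api": "drive_tool", "payload": {
  "rows": [
    {"tx":0,"ty":0,"tz":0.6,"ax":0,"ay":0,"az":0,"claw":5},
    {"tx":0,"ty":0,"tz":0,"ax":0,"ay":0,"az":0,"claw":4},
    {"tx":0,"ty":0,"tz":0,"ax":0,"ay":0,"az":0,"claw":3},
    {"tx":0,"ty":0,"tz":0,"ax":0,"ay":0,"az":0,"claw":2.5},
    {"tx":0,"ty":0,"tz":0,"ax":0,"ay":0,"az":0,"claw":2.5},
    {"tx":0,"ty":0,"tz":0,"ax":0,"ay":0,"az":0,"claw":2.5},
    {"tx":0,"ty":0,"tz":0,"ax":0,"ay":0,"az":0,"claw":2.5},
    {"tx":0,"ty":0,"tz":0,"ax":0,"ay":0,"az":0,"claw":2.5}
  ]
}}

```text
time_s: 9.07
tcp_pos: [0.6633, -0.1001, 0.0053]
ee_rot: [[0.994, -0.108, 0.001], [-0.108, -0.994, -0.0], [0.001, -0.0, -1.0]]
wrist_force: [-1.3, 1.5, 3.5]
gripper_width: 0.346
gripper_force: 30.0
```

Request:
{"api": "drive_tool", "payload": {
  "rows": [
    {"tx":0,"ty":0,"tz":-1,"ax":0,"ay":0,"az":0,"claw":2.5},
    {"tx":0,"ty":0,"tz":-2,"ax":0,"ay":0,"az":0,"claw":2.5},
    {"tx":-2.2,"ty":0,"tz":0,"ax":0,"ay":0,"az":0,"claw":2.5},
    {"tx":-2.3,"ty":0.1,"tz":0,"ax":0,"ay":0,"az":0,"claw":2.5},
    {"tx":0,"ty":0,"tz":0,"ax":0,"ay":0,"az":0.12,"claw":2.5},
    {"tx":0,"ty":0,"tz":0,"ax":0,"ay":0,"az":0.12,"claw":2.5},
    {"tx":0,"ty":0,"tz":0,"ax":0,"ay":0,"az":0.12,"claw":2.5},
    {"tx":0,"ty":0,"tz":0,"ax":0,"ay":0,"az":0.12,"claw":2.5},
    {"tx":0,"ty":0,"tz":0,"ax":0,"ay":0,"az":0.12,"claw":2.5},
    {"tx":0,"ty":0,"tz":0,"ax":0,"ay":0,"az":0.12,"claw":2.5}
  ]
}}

```text
time_s: 9.9
tcp_pos: [0.6179, -0.0963, 0.0349]
ee_rot: [[0.671, -0.741, -0.0], [-0.741, -0.671, 0.0], [-0.0, 0.0, -1.0]]
wrist_force: [0.1, 0.4, -0.7]
gripper_width: 0.344
gripper_force: 30.0
```

Request:
{"api": "drive_tool", "payload": {
  "rows": [
    {"tx":0,"ty":0,"tz":0,"ax":0,"ay":0,"az":0.12,"claw":2.5},
    {"tx":0,"ty":0,"tz":0,"ax":0,"ay":0,"az":0.12,"claw":2.5},
    {"tx":0,"ty":0,"tz":0,"ax":0,"ay":0,"az":0.12,"claw":2.5},
    {"tx":0,"ty":0,"tz":0,"ax":0,"ay":0,"az":0.12,"claw":2.5},
    {"tx":0,"ty":0,"tz":0,"ax":0,"ay":0,"az":0.12,"claw":2.5},
    {"tx":0,"ty":0,"tz":0,"ax":0,"ay":0,"az":0.118,"claw":2.5},
    {"tx":0,"ty":0,"tz":0,"ax":0,"ay":0,"az":0,"claw":2.5},
    {"tx":0,"ty":0,"tz":0,"ax":0,"ay":0,"az":0,"claw":2.5}
  ]
}}

```text
time_s: 10.57
tcp_pos: [0.6179, -0.0963, 0.0348]
ee_rot: [[0.027, -1.0, -0.0], [-1.0, -0.027, -0.0], [0.0, 0.0, -1.0]]
wrist_force: [0.1, -0.6, -0.2]
gripper_width: 0.342
gripper_force: 30.0
```

Run:
```python
from door import *
s=sense();print({k:np.round(s[k],4).tolist() for k in('time_s','tcp_pos','ee_rot','wrist_force','moment')})
try: door('5',('scene',))
except Exception as e: print(e)
z=np.load('pics/s5.npz');im=z['im'];P=cloud('scene',z['d'])
cv2.imwrite('pics/s5c.png',cv2.resize(im[60:320,240:500,::-1],None,fx=2.3,fy=2.3,interpolation=cv2.INTER_CUBIC))
```

```text
{'time_s': 10.5667, 'tcp_pos': [0.6179, -0.0963, 0.0348], 'ee_rot': [[0.027, -0.9996, -0.0001], [-0.9996, -0.027, -0.0], [0.0, 0.0001, -1.0]], 'wrist_force': [0.0839, -0.5917, -0.1852], 'moment': [0.0756, -0.0431, -0.0553]}
OpenCV(4.12.0) /io/opencv/modules/imgproc/src/linefit.cpp:50: error: (-215:Assertion failed) count > 0 in function 'fitLine2D_wods'
  return _methods._mean(a, axis=axis, dtype=dtype,
  ret = um.true_divide(
```

View pics/s5c.png

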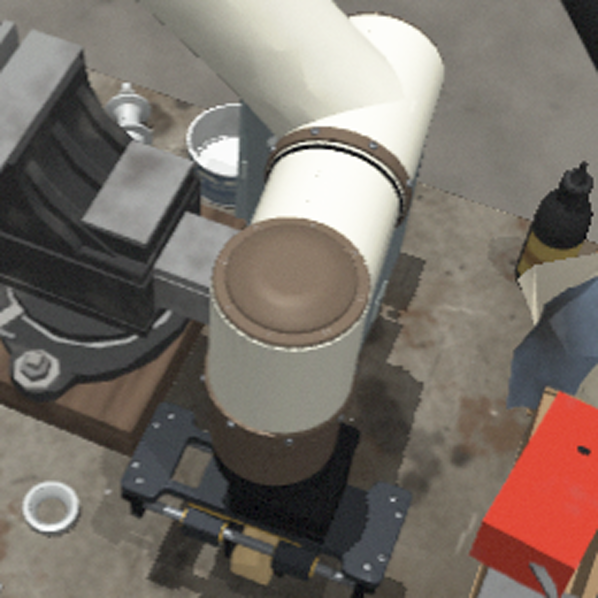

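Run:
```python
from door import *
door('6',('top',))
z=np.load('pics/t6.npz');P=cloud('top',z['d']);d=z['d'];ok=(d>0)&(np.abs(d-cv2.medianBlur(d,5))<.004)
x,y,Z=[P[...,i] for i in range(3)]
m=ok&(Z>.02)&(Z<.18)&(abs(x-.612)<.05)&(y>.0)&(y<.175)
print(m.sum());
for a in np.arange(0,.18,.02):
    q=m&(y>=a)&(y<a+.02); print(round(a,2),q.sum(),np.percentile(x[q],[5,50,95]).round(4) if q.sum()>5 else '')
im=z['im'];cv2.imwrite('pics/t6c.png',cv2.resize(im[100:340,100:400,::-1],None,fx=2,fy=2))
```

```text
top door 281 c [0.6125 0.1417] [0.0142 0.0574] line ang 85.6 [0.6104 0.1453] y rng 0.113 0.1704 z [0.1849 0.189  0.1919]
top cab 4027 c [0.5453 0.2132] [0.1419 0.0605] line ang 1.23 [0.5425 0.2131] y rng 0.1816 0.2445 z [0.2013 0.2039 0.2064]
904
0.0 0 
0.02 0 
0.04 0 
0.06 0 
0.08 0 
0.1 23 [0.6046 0.6058 0.6068]
0.12 305 [0.6049 0.6058 0.6066]
0.14 402 [0.6042 0.6054 0.6063]
0.16 174 [0.6044 0.6059 0.6119]
```

View pics/t6c.png

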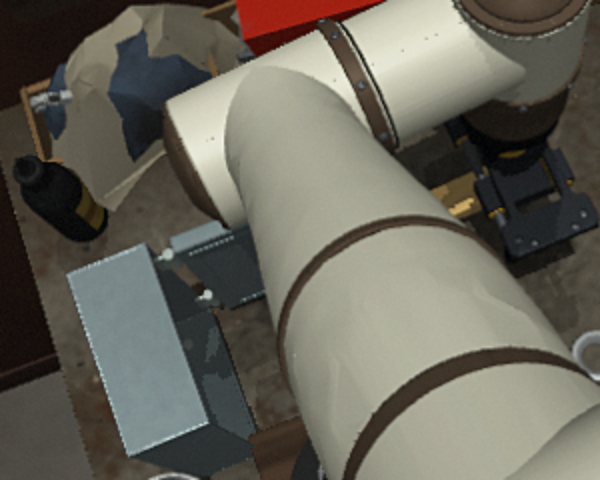

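Request:
{"api": "drive_tool", "payload": {
  "rows": [
    {"tx":0,"ty":0,"tz":1.5,"ax":0,"ay":0,"az":0,"claw":2.5},
    {"tx":0,"ty":0,"tz":1,"ax":0,"ay":0,"az":0,"claw":2.5},
    {"tx":0,"ty":0,"tz":0.4,"ax":0,"ay":0,"az":0,"claw":2.5},
    {"tx":0,"ty":0,"tz":0,"ax":0,"ay":0,"az":0,"claw":2.5},
    {"tx":0,"ty":0,"tz":0,"ax":0,"ay":0,"az":0,"claw":2.5},
    {"tx":0,"ty":0,"tz":0,"ax":0,"ay":0,"az":0,"claw":2.5}
  ]
}}

```text
time_s: 11.17
tcp_pos: [0.6179, -0.0963, 0.0053]
ee_rot: [[0.024, -1.0, -0.0], [-1.0, -0.024, -0.0], [0.0, 0.0, -1.0]]
wrist_force: [1.4, 1.3, -1.0]
gripper_width: 0.345
gripper_force: 30.0
```

Now push in 2.5 cm, then go slowly.

Request:
{"api": "drive_tool", "payload": {
  "rows": [
    {"tx":-0.5,"ty":0,"tz":0,"ax":0,"ay":0,"az":0,"claw":2.5},
    {"tx":-0.5,"ty":0,"tz":0,"ax":0,"ay":0,"az":0,"claw":2.5},
    {"tx":-0.5,"ty":0,"tz":0,"ax":0,"ay":0,"az":0,"claw":2.5},
    {"tx":-0.5,"ty":0,"tz":0,"ax":0,"ay":0,"az":0,"claw":2.5},
    {"tx":-0.5,"ty":0,"tz":0,"ax":0,"ay":0,"az":0,"claw":2.5},
    {"tx":0,"ty":0,"tz":0,"ax":0,"ay":0,"az":0,"claw":2.5}
  ]
}}

```text
time_s: 11.67
tcp_pos: [0.6175, -0.0701, 0.0056]
ee_rot: [[0.025, -1.0, 0.0], [-1.0, -0.025, 0.0], [-0.0, -0.0, -1.0]]
wrist_force: [0.5, 0.5, -0.5]
gripper_width: 0.34
gripper_force: 30.0
```

Request:
{"api": "drive_tool", "payload": {
  "rows": [
    {"tx":-0.2,"ty":0,"tz":0,"ax":0,"ay":0,"az":0,"claw":2.5},
    {"tx":-0.2,"ty":0,"tz":0,"ax":0,"ay":0,"az":0,"claw":2.5},
    {"tx":-0.2,"ty":0,"tz":0,"ax":0,"ay":0,"az":0,"claw":2.5},
    {"tx":0,"ty":0,"tz":0,"ax":0,"ay":0,"az":0,"claw":2.5}
  ]
}}

```text
time_s: 12.0
tcp_pos: [0.6173, -0.065, 0.0056]
ee_rot: [[0.024, -1.0, 0.0], [-1.0, -0.024, 0.0], [-0.0, -0.0, -1.0]]
wrist_force: [-0.8, 0.3, -1.2]
gripper_width: 0.341
gripper_force: 30.0
```

Request:
{"api": "drive_tool", "payload": {
  "rows": [
    {"tx":-0.2,"ty":0,"tz":0,"ax":0,"ay":0,"az":0,"claw":2.5},
    {"tx":-0.2,"ty":0,"tz":0,"ax":0,"ay":0,"az":0,"claw":2.5},
    {"tx":-0.2,"ty":0,"tz":0,"ax":0,"ay":0,"az":0,"claw":2.5},
    {"tx":0,"ty":0,"tz":0,"ax":0,"ay":0,"az":0,"claw":2.5}
  ]
}}

```text
time_s: 12.33
tcp_pos: [0.6169, -0.0592, 0.0054]
ee_rot: [[0.024, -1.0, -0.0], [-1.0, -0.024, -0.0], [0.0, 0.0, -1.0]]
wrist_force: [-0.5, 0.0, -1.8]
gripper_width: 0.341
gripper_force: 30.0
```

Request:
{"api": "drive_tool", "payload": {
  "rows": [
    {"tx":-0.2,"ty":0,"tz":0,"ax":0,"ay":0,"az":0,"claw":2.5},
    {"tx":-0.2,"ty":0,"tz":0,"ax":0,"ay":0,"az":0,"claw":2.5},
    {"tx":-0.2,"ty":0,"tz":0,"ax":0,"ay":0,"az":0,"claw":2.5},
    {"tx":0,"ty":0,"tz":0,"ax":0,"ay":0,"az":0,"claw":2.5}
  ]
}}

```text
time_s: 12.67
tcp_pos: [0.6166, -0.054, 0.0054]
ee_rot: [[0.024, -1.0, -0.001], [-1.0, -0.024, -0.001], [0.001, 0.001, -1.0]]
wrist_force: [-0.1, -4.1, -0.4]
gripper_width: 0.345
gripper_force: 30.0
```

Request:
{"api": "drive_tool", "payload": {
  "rows": [
    {"tx":-0.2,"ty":0,"tz":0,"ax":0,"ay":0,"az":0,"claw":2.5},
    {"tx":-0.2,"ty":0,"tz":0,"ax":0,"ay":0,"az":0,"claw":2.5},
    {"tx":-0.2,"ty":0,"tz":0,"ax":0,"ay":0,"az":0,"claw":2.5},
    {"tx":0,"ty":0,"tz":0,"ax":0,"ay":0,"az":0,"claw":2.5}
  ]
}}

```text
time_s: 13.0
tcp_pos: [0.6163, -0.0487, 0.0054]
ee_rot: [[0.024, -1.0, -0.002], [-1.0, -0.024, -0.002], [0.002, 0.002, -1.0]]
wrist_force: [0.6, -7.5, -2.3]
gripper_width: 0.34
gripper_force: 30.0
```

Request:
{"api": "drive_tool", "payload": {
  "rows": [
    {"tx":-0.1,"ty":0,"tz":0,"ax":0,"ay":0,"az":0,"claw":2.5},
    {"tx":0,"ty":0,"tz":0,"ax":0,"ay":0,"az":0,"claw":2.5},
    {"tx":0,"ty":0,"tz":0,"ax":0,"ay":0,"az":0,"claw":2.5},
    {"tx":0,"ty":0,"tz":0,"ax":0,"ay":0,"az":0,"claw":2.5}
  ]
}}

```text
time_s: 13.33
tcp_pos: [0.6161, -0.0485, 0.0053]
ee_rot: [[0.023, -1.0, -0.002], [-1.0, -0.023, -0.002], [0.002, 0.002, -1.0]]
wrist_force: [1.0, -9.5, -1.7]
gripper_width: 0.342
gripper_force: 30.0
```

Request:
{"api": "drive_tool", "payload": {
  "rows": [
    {"tx":-0.1,"ty":0,"tz":0,"ax":0,"ay":0,"az":0,"claw":2.5},
    {"tx":0,"ty":0,"tz":0,"ax":0,"ay":0,"az":0,"claw":2.5},
    {"tx":0,"ty":0,"tz":0,"ax":0,"ay":0,"az":0,"claw":2.5},
    {"tx":0,"ty":0,"tz":0,"ax":0,"ay":0,"az":0,"claw":2.5}
  ]
}}

```text
time_s: 13.67
tcp_pos: [0.616, -0.0481, 0.0054]
ee_rot: [[0.023, -1.0, -0.002], [-1.0, -0.023, -0.003], [0.003, 0.002, -1.0]]
wrist_force: [0.8, -13.1, -1.8]
gripper_width: 0.344
gripper_force: 30.0
```

Request:
{"api": "drive_tool", "payload": {
  "rows": [
    {"tx":-0.1,"ty":0,"tz":0,"ax":0,"ay":0,"az":0,"claw":2.5},
    {"tx":0,"ty":0,"tz":0,"ax":0,"ay":0,"az":0,"claw":2.5},
    {"tx":0,"ty":0,"tz":0,"ax":0,"ay":0,"az":0,"claw":2.5}
  ]
}}

```text
time_s: 13.92
tcp_pos: [0.6159, -0.0476, 0.0054]
ee_rot: [[0.023, -1.0, -0.003], [-1.0, -0.023, -0.003], [0.003, 0.003, -1.0]]
wrist_force: [0.4, -13.4, -1.2]
gripper_width: 0.346
gripper_force: 30.0
```

Run:
```python
from h import *
for i in range(4):
    capture('scene');s=sense();print(s['wrist_force'].round(1),s['tcp_pos'].round(5))
```

```text
[  0.7 -14.3  -1.6] [ 0.61588 -0.04764  0.00538]
[  1.1 -13.6  -1.3] [ 0.61586 -0.04768  0.00538]
[  0.6 -15.2  -0.8] [ 0.61588 -0.04765  0.00537]
[  0.2 -14.4  -1.5] [ 0.6159  -0.04765  0.00539]
```

Request:
{"api": "drive_tool", "payload": {
  "rows": [
    {"tx":0.1,"ty":0,"tz":0,"ax":0,"ay":0,"az":0,"claw":2.5},
    {"tx":0.1,"ty":0,"tz":0,"ax":0,"ay":0,"az":0,"claw":2.5},
    {"tx":0.1,"ty":0,"tz":0,"ax":0,"ay":0,"az":0,"claw":2.5},
    {"tx":0,"ty":0,"tz":0,"ax":0,"ay":0,"az":0,"claw":2.5}
  ]
}}

```text
time_s: 14.45
tcp_pos: [0.616, -0.0478, 0.0052]
ee_rot: [[0.023, -1.0, -0.002], [-1.0, -0.023, -0.0], [0.0, 0.002, -1.0]]
wrist_force: [-1.3, -5.1, -3.3]
gripper_width: 0.345
gripper_force: 30.0
```

Request:
{"api": "drive_tool", "payload": {
  "rows": [
    {"tx":0.1,"ty":0,"tz":0,"ax":0,"ay":0,"az":0,"claw":2.5},
    {"tx":0,"ty":0,"tz":0,"ax":0,"ay":0,"az":0,"claw":2.5},
    {"tx":0,"ty":0,"tz":0,"ax":0,"ay":0,"az":0,"claw":3.5},
    {"tx":0,"ty":0,"tz":0,"ax":0,"ay":0,"az":0,"claw":4},
    {"tx":0,"ty":0,"tz":0,"ax":0,"ay":0,"az":0,"claw":4.5},
    {"tx":0,"ty":0,"tz":0,"ax":0,"ay":0,"az":0,"claw":5},
    {"tx":0,"ty":0,"tz":0,"ax":0,"ay":0,"az":0,"claw":5},
    {"tx":0,"ty":0,"tz":0,"ax":0,"ay":0,"az":0,"claw":5},
    {"tx":0,"ty":0,"tz":-1,"ax":0,"ay":0,"az":0,"claw":5},
    {"tx":0,"ty":0,"tz":-2,"ax":0,"ay":0,"az":0,"claw":5}
  ]
}}

```text
time_s: 15.28
tcp_pos: [0.615, -0.0485, 0.0339]
ee_rot: [[0.024, -1.0, -0.006], [-1.0, -0.024, -0.001], [0.0, 0.006, -1.0]]
wrist_force: [-0.5, 0.7, -0.8]
gripper_width: 0.573
gripper_force: 0.0
```

Request:
{"api": "drive_tool", "payload": {
  "rows": [
    {"tx":1,"ty":0,"tz":-3,"ax":0,"ay":0,"az":0,"claw":5},
    {"tx":1,"ty":0,"tz":-3.5,"ax":0,"ay":0,"az":0,"claw":5},
    {"tx":1,"ty":0,"tz":-3.5,"ax":0,"ay":0,"az":0,"claw":5},
    {"tx":0,"ty":0,"tz":-4,"ax":0,"ay":0,"az":0,"claw":5},
    {"tx":0,"ty":0,"tz":-4,"ax":0,"ay":0,"az":0,"claw":5},
    {"tx":0,"ty":0,"tz":-4,"ax":0,"ay":0,"az":0,"claw":5},
    {"tx":2.5,"ty":3,"tz":0,"ax":0,"ay":0,"az":0,"claw":5},
    {"tx":2.5,"ty":3,"tz":0,"ax":0,"ay":0,"az":0,"claw":5},
    {"tx":2.5,"ty":3,"tz":0,"ax":0,"ay":0,"az":0,"claw":5},
    {"tx":2.5,"ty":3,"tz":0,"ax":0,"ay":0,"az":0,"claw":5}
  ]
}}

```text
time_s: 16.12
tcp_pos: [0.4984, -0.1818, 0.2566]
ee_rot: [[0.025, -1.0, 0.002], [-1.0, -0.025, -0.0], [0.0, -0.002, -1.0]]
wrist_force: [0.0, -0.6, 0.3]
gripper_width: 0.577
gripper_force: 0.0
```

Request:
{"api": "drive_tool", "payload": {
  "rows": [
    {"tx":2.5,"ty":3,"tz":0,"ax":0,"ay":0,"az":0,"claw":5},
    {"tx":2.5,"ty":3,"tz":0,"ax":0,"ay":0,"az":0,"claw":5},
    {"tx":2.5,"ty":2,"tz":0,"ax":0,"ay":0,"az":0,"claw":5},
    {"tx":2.5,"ty":1,"tz":0,"ax":0,"ay":0,"az":0,"claw":5},
    {"tx":2,"ty":1,"tz":0,"ax":0,"ay":0,"az":0,"claw":5},
    {"tx":2,"ty":0,"tz":0,"ax":0,"ay":0,"az":0,"claw":5},
    {"tx":0,"ty":0,"tz":0,"ax":0,"ay":0,"az":0,"claw":5}
  ]
}}

```text
time_s: 16.7
tcp_pos: [0.4028, -0.326, 0.2564]
ee_rot: [[0.021, -1.0, 0.001], [-1.0, -0.021, -0.001], [0.001, -0.001, -1.0]]
wrist_force: [-0.3, -0.1, -0.4]
gripper_width: 0.576
gripper_force: 0.0
```

Run:
```python
from door import *
for n in('top','scene'):
    try: door('7',(n,))
    except Exception as e: print(e)
for n,f in(('top','t7'),('scene','s7')):
    z=np.load(f'pics/{f}.npz');im=z['im'];d=z['d'];P=cloud(n,d)
    ok=(d>0)&(np.abs(d-cv2.medianBlur(d,5))<.004)
    hsv=cv2.cvtColor(im,cv2.COLOR_RGB2HSV);m=(cv2.inRange(hsv,(18,60,150),(35,255,255))>0)&ok&(P[...,2]>.002)&(P[...,2]<.04)&(abs(P[...,0]-.615)<.05)&(P[...,1]>-.12)&(P[...,1]<.1)
    if m.sum()>50: fit(P[m],n+' wedge')
z=np.load('pics/t7.npz')['im'];cv2.imwrite('pics/t7.png',z[...,::-1])
```

```text
top door 869 c [0.6132 0.1048] [0.0151 0.1317] line ang -89.93 [0.612  0.1065] y rng 0.039 0.1707 z [0.1856 0.1908 0.1936]
top cab 4071 c [0.5453 0.2133] [0.1417 0.0607] line ang 1.25 [0.5435 0.2132] y rng 0.1816 0.2448 z [0.2014 0.2039 0.2065]
scene door 460 c [0.6124 0.1034] [0.0145 0.1313] line ang -89.09 [0.6129 0.1109] y rng 0.0377 0.169 z [0.1858 0.191  0.1936]
scene cab 1930 c [0.5446 0.212 ] [0.1407 0.063 ] line ang 1.09 [0.5454 0.2116] y rng 0.18 0.2457 z [0.2018 0.2043 0.2067]
top wedge 933 c [ 0.6156 -0.016 ] [0.0319 0.1061] line ang -89.66 [ 0.6149 -0.0162] y rng -0.0692 0.0373 z [0.0095 0.0196 0.0296]
scene wedge 836 c [ 0.6141 -0.0009] [0.0302 0.1386] line ang -89.86 [ 0.6159 -0.0243] y rng -0.0701 0.0685 z [0.0054 0.0182 0.0295]
```

View pics/t7.png

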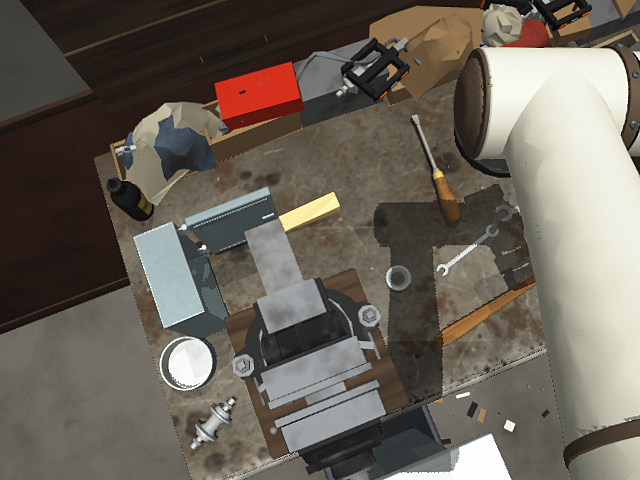

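The door stands square with its top about 1.8 mm higher than before. The wedge sits in line under it at (310,212), clear of the gripper, and the loose tools are where they lay.

```bash
python3 -c "
from station import *
print(finish_job())"
```

```text
the job is handed in; nothing more can be done
None
```

The door stands square to within about 1° by the cameras, the wedge is jammed in line under it at about 14 N of push and released, the other tools are untouched, and the job is handed in at about 17 s of robot time; no verdict came back.

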